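# Pack a nest of clay discs and close the carton

## Robot

A 7-joint arm with a two-finger parallel gripper is mounted at the origin on the work surface. World frame = base frame: x ahead of the robot, y to its left, z up, the work surface at z = 0. Lengths are in m, angles in rad, forces in N, time in s.
With the tool pointing down it reaches from about 0.4 to 0.85 m from the base axis. Payload 4.4 kg.
Tool frame: the origin (TCP) lies midway between the tips of the shut fingers; the grasp point (between the pads) lies 19 mm behind it; z points along the fingers, y is the line along which they close (so a half turn about z gives the same grasp; the last joint's range is limited). The gripper opens to 94 mm and grips with 3 to 60 N. Pads are 16 mm wide; open, the fingers measure 119 mm over their backs; the gripper's body (75 mm by 177 mm) begins 78 mm behind the grasp point.
Start: joints at [1.183, 0.628, 0.038, 1.517, -0.027, 0.996, -0.02], TCP at [0.206, -0.617, 0.17] pointing down, gripper open.
Joint ranges: [-3.06, 3.06], [-0.37, 2.12], [-1.25, 1.32], [0.18, 2.47], [-1.1, 4.24], [0.23, 1.98], [-2.94, 2.94]. Speed limits (rad/s): [2.57, 2.57, 3.14, 3.14, 3.14, 3.14, 3.14].

## Interface

Orientations are given as a 3x3 rotation matrix whose columns are the frame's x, y, z axes.
In Python, from cell import env, optics gives the robot as it stands. Calls block until the motion is done:
- env.move_to(position, orientation): joint-space move of the TCP to a pose.
- env.servo_line(position, orientation=None, rate=0.15, f_stop=None): straight line of the TCP; orientation=None keeps the orientation; rate is the mean speed in m/s. With f_stop (N) it stops when the force on the tool has changed by that much, and returns True; else False.
- env.movej(angles): joint-space move.
- env.grip(opening, force=None): finger opening in m; force is the grip in N (None keeps the last); returns when the fingers have stopped.
- env.pause(seconds).
- env.solve_ik(position, orientation): joint angles nearest the present ones, or None.
- optics.snapshot(name): name is "scene" or "top" or "wrist"; returns the picture (384x512x3 uint8, blue, green, red); there is no depth.
- optics.camera_params(name): a dict with "intrinsics" (3x3 intrinsics, pixels), "eye" and "attitude" of the camera in the world; the wrist camera has in their place "tool_from_camera" (4x4, takes a point from camera to tool coordinates, whose origin is the TCP and whose axes are the flange's). Camera axes: x right, y down, z forward; pixel columns grow to the right and rows downward; lengths in m; the calibration is good to about 2 mm. The wrist camera is an equidistant fisheye: a pixel r from the principal point sees the ray r / f radians off the axis. A picture is of the moment at which its call begins: read the wrist's pose just before it. camera_params takes no time and is no camera call.
A pose or a line that the arm cannot do raises env.IKError and nothing moves.
- env.hand_in(): hands the job in; it is judged then, once.
Readings, each from a call of its own:
- env.current_t(): time.
- env.current_q(): joint angles.
- env.current_dq(): joint speeds.
- env.current_joint_efforts(): joint torques, N m.
- env.current_tcp_pos(): TCP position.
- env.current_tcp_rot(): TCP orientation.
- env.current_contact_force(): force on the tool from outside, world axes, zero at the start.
- env.current_torque(): the same for the moment, N m.
- env.current_gripper_width(): finger opening in m.
- env.current_gripper_force(): force on a finger pad.
Only numpy, scipy, OpenCV 4.12 (cv2) and the standard library are available. Lean on these libraries where they do the work, as an engineer would, in place of code of your own. Each camera call takes 0.05 s, during which the arm holds its last target. There are 200 camera calls.

## Task

Pack the clay discs for posting: stack every disc that is on the bench flat and centred on the round cork pad inside the carton, largest at the bottom and smallest on top. Then close the carton, folding both short flaps fully down first while both long flaps still stand open, then both long flaps fully down, and last lay the wooden block flat on top as a weight, centred and square across the seam so that it bears on both long flaps. Leave the jar, the brush pot and the stone where they are.

Things in the scene. Friction and masses are not known exactly. Their poses are not given: they have to be found in the camera images.
- carton: Open cardboard shipping carton, fixed to the bench, outer 168 (its x) by 208 (its y) by 90 mm high, walls and floor 4 mm. Origin: centre of its underside, on the bench; z up. Four flaps are hinged on its upper rim; it may stand turned on the bench (yaw up to 0.25 rad).
- pad_top (a point): Centre of the upper face of a round cork pad, 86 mm across and 6 mm thick, glued to the carton floor (its upper face is 10 mm above the bench), up to 12 mm off the carton centre.
- seam (a point): Middle of the carton top where the free edges of the two long flaps meet when shut, at the level of their upper face, 99 mm above the bench. Axes as the carton: the seam runs along y, across it is x.
- block_center (a point): Centre of a loose plain wooden press block, 130 (its long axis x) by 40 (y) by 30 mm (z), 0.3 kg, lying on the bench.
- disc70: A loose flat fired-clay disc, 70 mm across and 14 mm thick, lying flat on the bench; origin at the centre of its underside, z along its axis. Not every disc is there in each start (None = absent).
- disc62: A loose flat fired-clay disc, 62 mm across and 14 mm thick, lying flat on the bench; origin at the centre of its underside, z along its axis. Not every disc is there in each start (None = absent).
- disc54: A loose flat fired-clay disc, 54 mm across and 14 mm thick, lying flat on the bench; origin at the centre of its underside, z along its axis. Not every disc is there in each start (None = absent).
- disc46: A loose flat fired-clay disc, 46 mm across and 14 mm thick, lying flat on the bench; origin at the centre of its underside, z along its axis. Not every disc is there in each start (None = absent).
- disc38: A loose flat fired-clay disc, 38 mm across and 14 mm thick, lying flat on the bench; origin at the centre of its underside, z along its axis. Not every disc is there in each start (None = absent).
- block: The same wooden block; origin at the centre of its underside, x along its length.
- flap_short_left (a joint): Angle of the short flap on the carton's own +y side: 158 mm along its hinge, 82 mm from hinge to free edge, 4 mm thick. Hinge line 104 mm from the carton centre, 90 mm above the bench. 0 = shut, level over the opening (end stop); 1.57 = upright; more = leaning out. It stays where it is left and folds under about 1 N at its edge.
- flap_short_left_edge (a point): Middle of the free edge of that flap, on its outer face (the face that is up when shut).
- flap_short_right (a joint): Angle of the short flap on the carton's own -y side: 158 mm along its hinge, 82 mm from hinge to free edge, 4 mm thick. Hinge line 104 mm from the carton centre, 90 mm above the bench. 0 = shut, level over the opening (end stop); 1.57 = upright; more = leaning out. It stays where it is left and folds under about 1 N at its edge.
- flap_short_right_edge (a point): Middle of the free edge of that flap, on its outer face (the face that is up when shut).
- flap_long_near (a joint): Angle of the long flap on the carton's own -x side: 206 mm along its hinge, 82 mm from hinge to free edge, 4 mm thick. Hinge line 84 mm from the carton centre, 95 mm above the bench. 0 = shut, level over the opening (end stop); 1.57 = upright; more = leaning out. It stays where it is left and folds under about 1 N at its edge.
- flap_long_near_edge (a point): Middle of the free edge of that flap, on its outer face (the face that is up when shut).
- flap_long_far (a joint): Angle of the long flap on the carton's own +x side: 206 mm along its hinge, 82 mm from hinge to free edge, 4 mm thick. Hinge line 84 mm from the carton centre, 95 mm above the bench. 0 = shut, level over the opening (end stop); 1.57 = upright; more = leaning out. It stays where it is left and folds under about 1 N at its edge.
- flap_long_far_edge (a point): Middle of the free edge of that flap, on its outer face (the face that is up when shut).
- paint_jar: Bystander: plastic paint jar with a blue cap, 56 mm wide, 75 mm high; origin under its centre.
- brush_pot: Bystander: clay pot with brushes, 74 mm wide, pot 85 mm high, brushes to 190 mm; origin under its centre.
- stone: Bystander: rounded grey stone 84 mm wide, 42 mm high; origin under its centre.
Not all that is in view belongs to the job. Leave any green or purple look-alike of the disc38 alone. Of the things shaped like the part that bears pad_top, the cork one is meant.

How it is judged:
On the way, in this order (a step that is already met when the one before it is completed fails the run):
1. every disc present lies flat in one stack on the cork pad, centred, largest at the bottom, all four flaps open (horizontal distance between each of disc70, disc62, disc54, disc46, disc38 and pad_top below 0.01 m and angle between the z axis of each of disc70, disc62, disc54, disc46, disc38 and the z axis of carton, either way round below 0.12 rad and height (world z) of each of disc70, disc62, disc54, disc46, disc38 below 0.088 m and z of each of disc62, disc54, disc46, disc38 in the frame of disc70 above 0.01 m and z of each of disc54, disc46, disc38 in the frame of disc62 above 0.01 m and z of each of disc46, disc38 in the frame of disc54 above 0.01 m and z of disc38 in the frame of disc46 above 0.01 m and linear speed of each of disc70, disc62, disc54, disc46, disc38 below 0.03 m/s and value of joint each of flap_short_left, flap_short_right, flap_long_near, flap_long_far above 0.9 rad), for 0.3 s.
2. both short flaps are down while both long flaps are still open (value of joint each of flap_short_left, flap_short_right below 0.13 rad and value of joint each of flap_long_near, flap_long_far above 0.9 rad), for 0.2 s.
3. both long flaps are down over the short ones (value of joint each of flap_short_left, flap_short_right, flap_long_near, flap_long_far below 0.13 rad), for 0.2 s.
At the end, for the whole second after the job is handed in: Discs stacked within 10 mm of the pad centre, flat within 0.12 rad, each smaller one above each larger; all flaps within 0.13 rad of shut; block at rest on the long flaps, centre within 25 mm of the seam and 40 mm of its middle, square across it within 0.3 rad (all of step 3 and horizontal distance between each of disc70, disc62, disc54, disc46, disc38 and pad_top below 0.01 m and angle between the z axis of each of disc70, disc62, disc54, disc46, disc38 and the z axis of carton, either way round below 0.12 rad and height (world z) of each of disc70, disc62, disc54, disc46, disc38 below 0.088 m and z of each of disc62, disc54, disc46, disc38 in the frame of disc70 above 0.01 m and z of each of disc54, disc46, disc38 in the frame of disc62 above 0.01 m and z of each of disc46, disc38 in the frame of disc54 above 0.01 m and z of disc38 in the frame of disc46 above 0.01 m and linear speed of each of disc70, disc62, disc54, disc46, disc38 below 0.03 m/s and x of block_center in the frame of seam between -0.025 and 0.025 m and y of block_center in the frame of seam between -0.04 and 0.04 m and z of block_center in the frame of seam between 0.009 and 0.028 m and angle between the x axis of block and the x axis of carton, either way round below 0.3 rad and linear speed of block below 0.02 m/s); the robot touches nothing.
It fails at once if the paint jar is moved more than 30 mm (distance of paint_jar from where it was at the start of the episode above 0.03 m).
It fails at once if the brush pot is moved more than 30 mm (distance of brush_pot from where it was at the start of the episode above 0.03 m).
It fails at once if the stone is moved more than 30 mm (distance of stone from where it was at the start of the episode above 0.03 m).
Of disc70, disc62, disc54, disc46, disc38 only 3 to 5 are there at a start; the rules pass over those that are not, and their reading is None.
At some moment in a run one of block may be knocked a few centimetres aside while the robot is not near it.
Once in a run the grip may slacken for a moment while it holds something.
It also fails if it takes over 210 s, if anything falls off the work surface, if the arm or the gripper's body presses on something with over 40 N, if the wrist force passes 120 N, or if a joint passes its speed limit or range.

## Working session

There is one attempt and no reset: what is moved stays moved. The work goes in short steps, each a Python script; the robot and the scene stay as the last script left them, time stands still between calls to the robot, and variables do not carry over. Pictures are saved under pics/ and viewed, at most 14 in all, crops included, and the job is handed in when it is done.

```bash
ls; mkdir -p pics
python3 - <<'E'
from cell import env, optics
import cv2, numpy as np
np.set_printoptions(precision=4,suppress=True)
for n in ("scene","top"):
    im=optics.snapshot(n); cv2.imwrite(f"pics/{n}0_raw.png",im)
    cv2.imwrite(f"pics/{n}0.png",cv2.resize(im,None,fx=1.5625,fy=1.5625,interpolation=cv2.INTER_CUBIC))
    p=optics.camera_params(n); print(n,p)
print(optics.camera_params("wrist"))
print(env.current_t(),env.current_tcp_rot())
E
```

```text
pics
scene {'intrinsics': array([[383.2434,   0.    , 254.321 ],
       [  0.    , 383.2434, 188.3783],
       [  0.    ,   0.    ,   1.    ]]), 'eye': array([ 1.1554, -0.5385,  0.7384]), 'attitude': array([[ 0.6677,  0.4731, -0.5748],
       [ 0.7444, -0.4192,  0.5197],
       [ 0.0049, -0.7749, -0.6321]])}
top {'intrinsics': array([[370.3498,   0.    , 254.0876],
       [  0.    , 370.3498, 193.9739],
       [  0.    ,   0.    ,   1.    ]]), 'eye': array([ 0.4793, -0.0068,  1.1681]), 'attitude': array([[-0.0105, -0.997 ,  0.0772],
       [-0.9997,  0.0121,  0.0202],
       [-0.0211, -0.077 , -0.9968]])}
{'intrinsics': array([[297.3186,   0.    , 255.5545],
       [  0.    , 297.3186, 190.1172],
       [  0.    ,   0.    ,   1.    ]]), 'tool_from_camera': array([[ 0.0001, -0.9635, -0.2677,  0.0774],
       [ 1.    ,  0.0001,  0.    , -0.0007],
       [ 0.    , -0.2677,  0.9635, -0.2146],
       [ 0.    ,  0.    ,  0.    ,  1.    ]])}
0.1 [[ 0.9487  0.3162 -0.0005]
 [ 0.3162 -0.9487  0.0015]
 [-0.     -0.0016 -1.    ]]
```

View pics/top0.png

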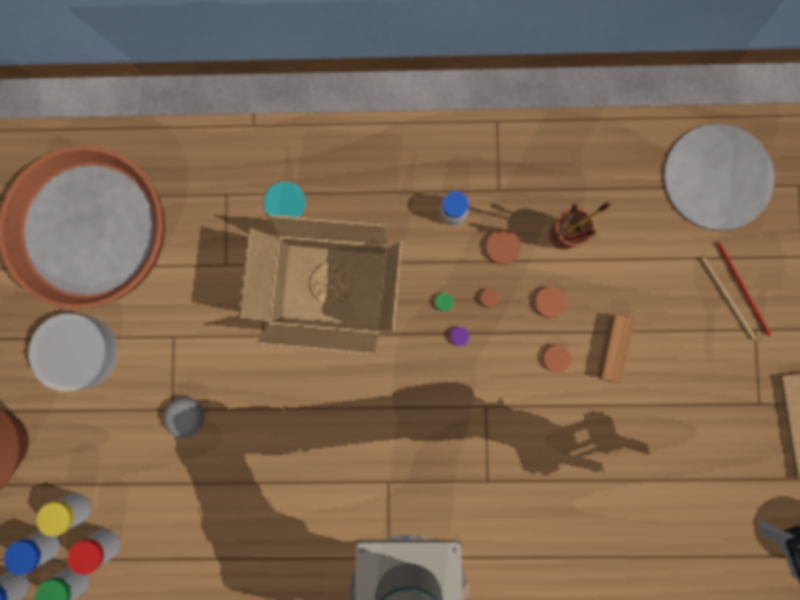

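View pics/scene0.png

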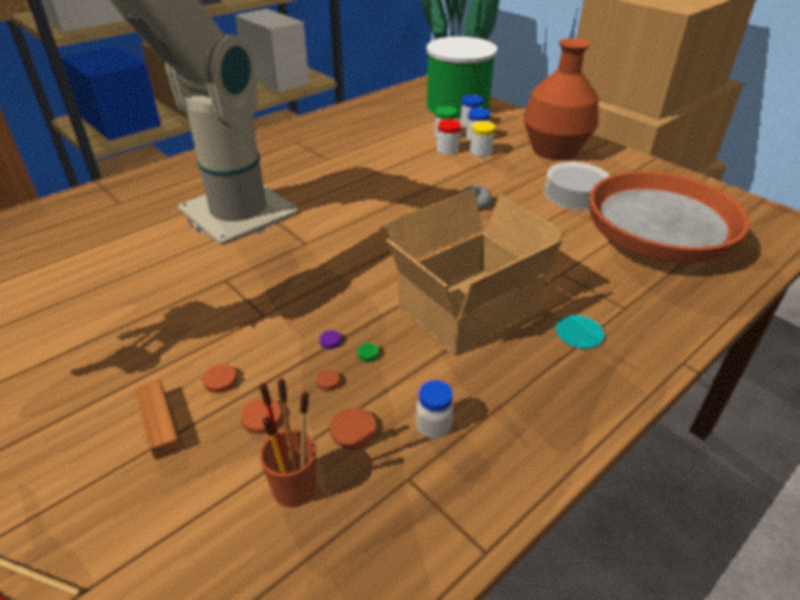

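The top view (800-px scale) shows four terracotta discs at about (503,247), (550,301), (557,358) and (488,297). The block is at (616,347) and the carton at (330,283), with the cork pad inside it. The jar is at (455,207), the pot at (573,228) and the stone at (183,417). The decoys are the green disc (443,302), the purple disc (458,336) and the teal pad (285,201). Only the round in the carton is cork, and only the four terracotta discs are clay.

```bash
cat > h.py <<'E'
from cell import env, optics
import cv2, numpy as np
np.set_printoptions(precision=4,suppress=True)
def cam(n):
    p=optics.camera_params(n); K=p['intrinsics']
    if n!='wrist': return K,np.array(p['eye']),np.array(p['attitude']),False
    T=p['tool_from_camera']; R=env.current_tcp_rot(); t=env.current_tcp_pos()
    return K,R@T[:3,3]+t,R@T[:3,:3],True
def rays(c,uv):
    K,e,A,fish=c; uv=np.atleast_2d(uv).astype(float)
    x=(uv-K[:2,2])/K[0,0]
    if fish:
        r=np.linalg.norm(x,axis=1,keepdims=True)+1e-12
        d=np.hstack([x/r*np.sin(r),np.cos(r)])
    else: d=np.hstack([x,np.ones((len(x),1))])
    d=d@A.T
    return d/np.linalg.norm(d,axis=1,keepdims=True)
def onz(c,uv,z):
    d=rays(c,uv); return c[1]+d*((z-c[1][2])/d[:,2:])
def proj(c,P):
    K,e,A,fish=c; q=(np.atleast_2d(P)-e)@A
    if fish:
        s=np.linalg.norm(q[:,:2],axis=1,keepdims=True); th=np.arctan2(s,q[:,2:])
        x=q[:,:2]/(s+1e-12)*th
    else: x=q[:,:2]/q[:,2:]
    return x*K[0,0]+K[:2,2]
def tri(c1,u1,c2,u2):
    d1=rays(c1,u1)[0]; d2=rays(c2,u2)[0]
    s=np.linalg.lstsq(np.c_[d1,-d2],c2[1]-c1[1],rcond=None)[0]
    p,q=c1[1]+s[0]*d1,c2[1]+s[1]*d2
    return (p+q)/2,np.linalg.norm(p-q)
def clay(im,amin):
    lab=cv2.cvtColor(cv2.GaussianBlur(im,(3,3),0),cv2.COLOR_BGR2LAB)
    hsv=cv2.cvtColor(im,cv2.COLOR_BGR2HSV)
    m=((lab[...,1]>=amin)).astype(np.uint8)
    cs,_=cv2.findContours(m,cv2.RETR_EXTERNAL,cv2.CHAIN_APPROX_NONE)
    return [c for c in cs if cv2.contourArea(c)>40]
def down(yaw):  # tool pointing down; tool y axis (closing line) at angle yaw in world
    y=np.array([np.cos(yaw),np.sin(yaw),0]); z=np.array([0,0,-1.]); return np.c_[np.cross(y,z),y,z]
def snap(n,f=None):
    c=cam(n); im=optics.snapshot(n)
    if f: cv2.imwrite('pics/'+f,im)
    return c,im
E
python3 - <<'E'
from h import *
S=1/1.5625
for n in ("top","scene"):
    im=cv2.imread(f"pics/{n}0_raw.png"); c=cam(n)
    lab=cv2.cvtColor(im,cv2.COLOR_BGR2LAB)
    pts={"top":[(503,247),(488,297),(616,347),(520,380),(573,235)],"scene":[(353,427),(220,378),(158,420),(300,360)]}[n]
    print(n,[lab[int(v*S),int(u*S)] for u,v in pts])
    for q in clay(im,150):
        a=cv2.contourArea(q)
        if a>3000:continue
        (u,v),r=cv2.minEnclosingCircle(q)
        mm=cv2.moments(q); u,v=mm['m10']/mm['m00'],mm['m01']/mm['m00']
        P=onz(c,(u,v),.014)[0]
        if not(0.2<P[0]<.9 and -.6<P[1]<.5):continue
        w=onz(c,q[:,0,:],.014)[:,:2]; ar=cv2.contourArea(w.astype(np.float32))
        print(n,'px',u/S,v/S,P,'eqdia mm',2000*np.sqrt(ar/np.pi))
c=cam("top")
# carton flaps/rim rough: points in 800 px
for nm,uv,z in [("pad",(330,284),.01),("teal",(285,201),.005),("jar",(455,205),.075),("pot",(573,235),.08),("stone",(183,417),.03),("block",(619,348),.03)]:
    print(nm,onz(c,np.array(uv)*S,z)[0])
E
```

```text
top [array([116, 149, 153], dtype=uint8), array([114, 149, 153], dtype=uint8), array([136, 141, 158], dtype=uint8), array([135, 137, 153], dtype=uint8), array([ 63, 143, 145], dtype=uint8)]
top px 556.5891981792716 358.21953781512605 [ 0.4557 -0.2974  0.014 ] eqdia mm 37.79202443970929
top px 458.85967813051144 335.6619268077601 [ 0.5023 -0.1057  0.014 ] eqdia mm 34.00865670897232
top px 549.9805295950155 301.97949117341636 [ 0.5672 -0.2879  0.014 ] eqdia mm 44.398314158216614
scene [array([114, 161, 166], dtype=uint8), array([125, 164, 167], dtype=uint8), array([141, 151, 173], dtype=uint8), array([124, 144, 163], dtype=uint8)]
scene px 351.34413361661944 425.48296348756685 [ 0.6836 -0.2038  0.014 ] eqdia mm 68.35786120160553
scene px 270.9428915063039 439.7810218978102 [ 0.6255 -0.3086  0.014 ] eqdia mm 79.15593420785277
scene px 434.7084927721088 393.3979060374149 [ 0.7218 -0.065   0.014 ] eqdia mm 45.08397050010737
scene px 154.61932809773126 413.8529850203606 [ 0.4656 -0.4152  0.014 ] eqdia mm 73.04566119747207
scene px 326.82291666666663 378.5549903100775 [ 0.5822 -0.1741  0.014 ] eqdia mm 37.9359323625785
scene px 217.9973672161172 376.42990689865684 [ 0.4603 -0.3042  0.014 ] eqdia mm 55.40595694581757
scene px 329.0112567204301 338.0985383064516 [ 0.5076 -0.1138  0.014 ] eqdia mm 41.51249369374377
pad [0.6093 0.1515 0.01  ]
teal [0.7824 0.2445 0.005 ]
jar [ 0.7511 -0.0977  0.075 ]
pot [ 0.6887 -0.319   0.08  ]
stone [0.3488 0.4378 0.03  ]
block [ 0.4746 -0.4148  0.03  ]
```

Run:
```python
import cv2
im=cv2.imread("pics/top0_raw.png")
a=cv2.resize(im[125:235,140:265],(625,550),interpolation=cv2.INTER_CUBIC)
cv2.imwrite("pics/c1.png",a)
```

```text
(no output)
```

View pics/c1.png

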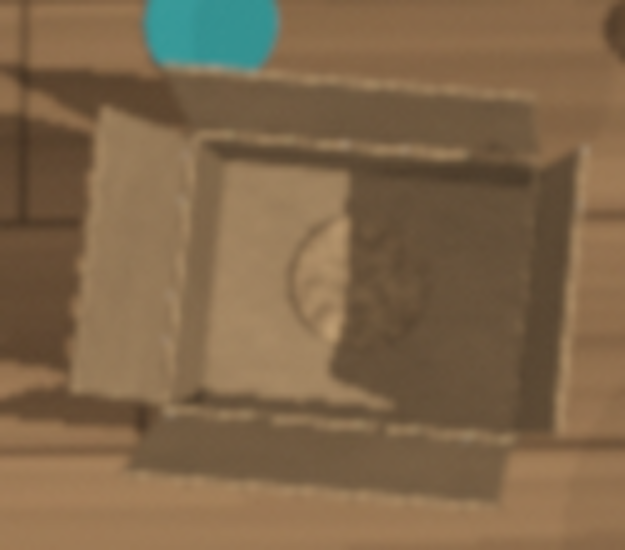

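The crop shows the cork pad at crop (360,283), which is raw (212,181.6). The rim corners are at crop (195,135), (532,160), (515,437) and (165,408). The teal round lies outside the carton and is the decoy. Next I move the wrist camera over the discs and the carton for finer views.

Run:
```python
from h import *
import pickle
R=down(-np.pi/2)
out={}
for i,p in enumerate([(.56,-.33,.28),(.55,-.20,.28),(.60,.05,.38),(.60,.22,.38)]):
    env.move_to(np.array(p),R)
    c,im=snap("wrist",f"w{i}.png"); out[i]=c
    print(i,env.current_t(),env.current_tcp_pos())
pickle.dump(out,open('cams.pkl','wb'))
a=[cv2.imread(f"pics/w{i}.png") for i in range(4)]
m=np.vstack([np.hstack(a[:2]),np.hstack(a[2:])])
cv2.imwrite("pics/wm.png",cv2.resize(m,(800,600),interpolation=cv2.INTER_AREA))
lab=[cv2.cvtColor(x,cv2.COLOR_BGR2LAB) for x in a]
for i in (0,1):
  for P in [(.684,-.204,.014),(.57,-.288,.014),(.456,-.297,.014),(.582,-.174,.014),(.52,-.24,0),(.4746,-.4148,.03)]:
    u=proj(out[i],P)[0]; u=u.astype(int)
    print(i,P,u, lab[i][u[1],u[0]] if 0<u[0]<512 and 0<u[1]<384 else None)
c=cam('top'); uv=np.array([(195,135),(532,160),(515,437),(165,408)])/5+[140,125]
print(onz(c,uv,.09))
```

```text
0 1.8667 [ 0.5588 -0.3316  0.2797]
1 2.5 [ 0.5498 -0.2017  0.2802]
2 3.6167 [0.5998 0.0471 0.3793]
3 4.3833 [0.6009 0.2167 0.38  ]
0 (0.684, -0.204, 0.014) [177  82] [166 153 161]
0 (0.57, -0.288, 0.014) [229 150] [168 153 161]
0 (0.456, -0.297, 0.014) [235 215] [168 152 161]
0 (0.582, -0.174, 0.014) [161 144] [165 151 162]
0 (0.52, -0.24, 0) [202 178] [181 137 158]
0 (0.4746, -0.4148, 0.03) [305 208] [180 142 163]
1 (0.684, -0.204, 0.014) [257  74] [167 152 160]
1 (0.57, -0.288, 0.014) [309 145] [169 153 161]
1 (0.456, -0.297, 0.014) [311 210] [169 152 160]
1 (0.582, -0.174, 0.014) [239 137] [168 152 161]
1 (0.52, -0.24, 0) [278 172] [181 137 158]
1 (0.4746, -0.4148, 0.03) [378 202] [182 143 163]
[[0.6901 0.236  0.09  ]
 [0.6723 0.0366 0.09  ]
 [0.5094 0.0479 0.09  ]
 [0.5286 0.2528 0.09  ]]
```

View pics/wm.png

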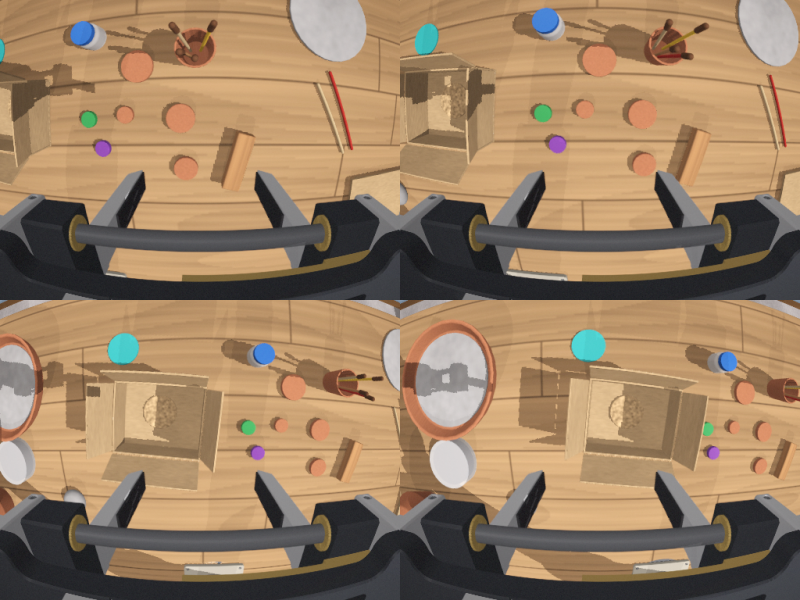

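Wrist views 0 and 1 show the four clay discs clearly, plus the green and purple decoys. Views 2 and 3 show the carton with the cork pad at tile pixels (158,412) and (628,408).

Run:
```python
from h import *
import pickle
cams=pickle.load(open('cams.pkl','rb'))
G=[(.684,-.204,.014),(.57,-.288,.014),(.456,-.297,.014),(.582,-.174,.014)]
def detect(i,z=.014):
    im=cv2.imread(f"pics/w{i}.png"); lab=cv2.cvtColor(im,cv2.COLOR_BGR2LAB)
    r=[]
    m0=((lab[...,1]>=146)&(lab[...,0]>=150)).astype(np.uint8)
    cs,_=cv2.findContours(m0,cv2.RETR_EXTERNAL,cv2.CHAIN_APPROX_NONE)
    for g in G:
        u=proj(cams[i],g)[0]
        q=max((q for q in cs if cv2.pointPolygonTest(q,(float(u[0]),float(u[1])),True)>-4),key=cv2.contourArea)
        e=cv2.fitEllipse(q); w=onz(cams[i],q[:,0,:],z)[:,:2].astype(np.float32)
        (x,y),(a,b),_=cv2.fitEllipse(w)
        r.append((e[0],x,y,a*1e3+1.5,b*1e3+1.5))
    return r
d0,d1=detect(0),detect(1)
for a,b in zip(d0,d1):
    p,gap=tri(cams[0],a[0],cams[1],b[0])
    print('onplane',np.array(a[1:]),np.array(b[1:]),'tri',p,gap)
for i,f in ((2,(60,80,160,130)),(3,(200,80,190,130))):
    x,y,w,h=f
    im=cv2.imread(f"pics/w{i}.png")
    s=4
    cv2.imwrite(f"pics/cr{i}.png",cv2.resize(im[y:y+h,x:x+w],None,fx=s,fy=s,interpolation=cv2.INTER_CUBIC))
```

```text
onplane [ 0.6794 -0.1994 64.0272 69.4599] [ 0.6794 -0.1991 64.5084 69.7492] tri [ 0.6795 -0.1991  0.0106] 1.696617181959831e-05
onplane [ 0.5678 -0.2906 60.1008 60.8227] [ 0.5682 -0.2905 59.8563 61.0964] tri [ 0.5679 -0.2906  0.0119] 0.00039218394243609807
onplane [ 0.4556 -0.2999 50.6786 52.7446] [ 0.4558 -0.2999 51.2337 52.4003] tri [ 0.4557 -0.2999  0.0131] 0.00017584212288026984
onplane [ 0.5776 -0.1694 36.1121 36.7533] [ 0.5776 -0.1692 36.0393 36.8093] tri [ 0.5775 -0.1692  0.0129] 3.853079554636844e-05
```

View pics/cr3.png

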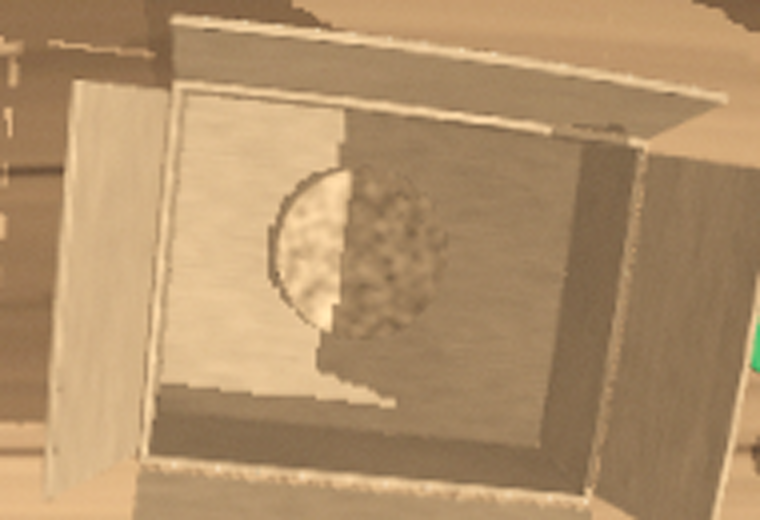

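View pics/cr2.png

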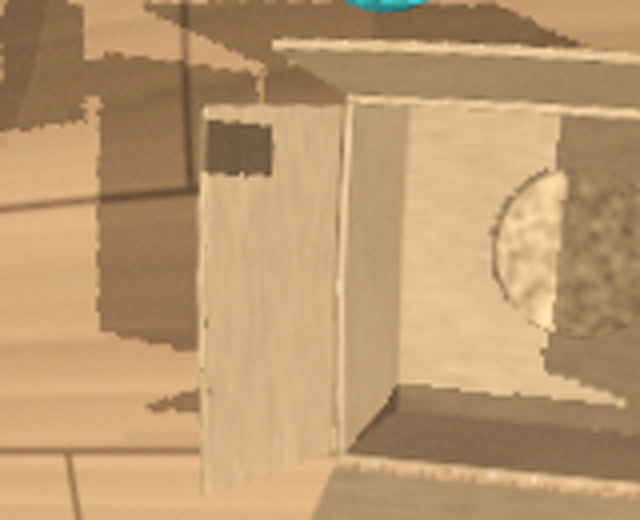

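The crops show the cork pad with its left edge at cr3 (274,250), right edge at (446,255), top at 166 and bottom at 337. The rim corners in cr3 are (178,87), (645,148), (590,497) and (145,460). The left flap's free edge is at x about 75 to 48.

Run:
```python
from h import *
import pickle
from scipy.optimize import least_squares
cams=pickle.load(open('cams.pkl','rb')); c2,c3,ct=cams[2],cams[3],cam('top')
f3=lambda p:np.atleast_2d(p)/4+[200,80]
f2=lambda p:np.atleast_2d(p)/4+[60,80]
ft=lambda p:np.atleast_2d(p)/5+[140,125]
# rim
r3=np.array([(178,87),(645,148),(590,497),(145,460)])
P=onz(c3,f3(r3),.09)[:,:2]
for k,u2 in ((0,(348,98)),(3,(343,458))): print('rim tri',tri(c3,f3(r3[k]),c2,f2(u2)),'onplane',P[k])
T=np.array([(82,102),(82,-102),(-82,-102),(-82,102)])/1e3
def fr(x): c,s=np.cos(x[2]),np.sin(x[2]); return T@np.array([[c,s],[-s,c]])+x[:2]
for nm,Q in (('w3',P),('top',onz(ct,ft([(195,135),(532,160),(515,437),(165,408)]),.09)[:,:2])):
    s=least_squares(lambda x:(fr(x)-Q).ravel(),[.6,.15,0]); print(nm,'carton',s.x,'res mm',1e3*np.linalg.norm(fr(s.x)-Q,axis=1))
# pad
p3=[(274,250),(300,195),(350,167),(335,333),(290,305),(447,255),(430,195),(420,315),(395,166)]
p2=[(495,250),(520,195),(560,171),(548,330),(510,300)]
for nm,c,uv in (('w3',c3,f3(p3)),('w2',c2,f2(p2))):
    w=onz(c,uv,.01)[:,:2]
    s=least_squares(lambda x:np.hypot(*(w-x[:2]).T)-.043,[.6,.15]); print(nm,'pad fixedR',s.x,'rms',np.std(s.fun)*1e3)
    if nm=='w3': s=least_squares(lambda x:np.hypot(*(w-x[:2]).T)-x[2],[.6,.15,.043]);print('free',s.x)
print('pad left pt tri',tri(c3,f3((274,250)),c2,f2((495,250))),'top',tri(c3,f3((350,167)),c2,f2((560,171))))
print('left flap corners',tri(c3,f3((75,82)),c2,f2((203,108))),tri(c3,f3((48,495)),c2,f2((205,492))))
print('far flap corner',tri(c3,f3((172,18)),c2,f2((273,42))))
print('far/near/right edges on z=.17 top',onz(ct,ft([(165,68),(535,98),(130,470),(495,500),(583,150),(560,435)]),.17))
```

```text
rim tri (array([0.6918, 0.2355, 0.0928]), np.float64(0.0013699018715254273)) onplane [0.6912 0.2356]
rim tri (array([0.5281, 0.2519, 0.0873]), np.float64(0.0001846050317266045)) onplane [0.5288 0.2517]
w3 carton [ 0.6001  0.1418 -0.0978] res mm [0.5863 1.5876 1.6727 0.6122]
top carton [ 0.6001  0.1433 -0.0895] res mm [1.7918 2.2093 1.1296 1.2268]
w3 pad fixedR [0.6123 0.1477] rms 1.0945955821252122
free [0.6122 0.1477 0.0436]
w2 pad fixedR [0.6109 0.1476] rms 0.532696711312558
pad left pt tri (array([0.6132, 0.1916, 0.0083]), np.float64(0.0012024230464781345)) top (array([0.6537, 0.1553, 0.0168]), np.float64(0.0015995695258736056))
left flap corners (array([0.6915, 0.2698, 0.1662]), np.float64(0.00021168721940321219)) (array([0.5378, 0.2839, 0.168 ]), np.float64(0.0005986638965285668))
far flap corner (array([0.7134, 0.2347, 0.1746]), np.float64(4.188511565832104e-05))
far/near/right edges on z=.17 top [[0.7119 0.2347 0.17  ]
 [0.6922 0.0314 0.17  ]
 [0.4917 0.2523 0.17  ]
 [0.4735 0.0549 0.17  ]
 [0.6631 0.0055 0.17  ]
 [0.508  0.0196 0.17  ]]
```

The carton is at (0.600, 0.1423) with yaw about −0.096 and the pad is at (0.6118, 0.1477). Pad radius, rim size and heights match the text. The discs present are 70, 62, 54 and 38. First I pick and place disc70.

```bash
cat >> h.py <<'E'
C=np.array([.600,.1423]); CY=-.096; PAD=np.array([.6116,.1477])
cx=np.array([np.cos(CY),np.sin(CY)]); cyv=np.array([-np.sin(CY),np.cos(CY)])
PY=-np.pi/2+CY
def pick(xy,dia,yaw,z=.003,force=25,open_=None):
    R=down(yaw); env.grip(min(.094,open_ or dia+.018))
    env.move_to(np.array([*xy,.20]),R)
    env.servo_line(np.array([*xy,.04]),rate=.25)
    s=env.servo_line(np.array([*xy,z]),rate=.08,f_stop=10)
    zt=env.current_tcp_pos()[2]
    env.grip(dia-.01,force); w=env.current_gripper_width()
    env.servo_line(np.array([*xy,.25]),rate=.2)
    print('pick stop',s,'z',zt,'w',w,'after lift',env.current_gripper_width(),env.current_gripper_force(),'t',env.current_t())
    return env.current_gripper_width()
def place(top,dia,z=.003):
    R=down(PY); env.move_to(np.array([*PAD,.25]),R)
    w=env.current_gripper_width(); print('over pad w',w,env.current_gripper_force())
    if abs(w-dia)>.004: print('GRIP LOST'); return False
    env.servo_line(np.array([*PAD,top+z+.015]),rate=.15)
    s=env.servo_line(np.array([*PAD,top+z-.002]),rate=.03,f_stop=4)
    print('stop',s,env.current_tcp_pos(),env.current_gripper_width())
    env.grip(dia+.012); env.servo_line(np.array([*PAD,.25]),rate=.2)
    print('t',env.current_t()); return True
E
python3 - <<'E'
from h import *
w=pick((.680,-.1993),.070,0.)
if abs(w-.07)<.004:
    R=down(PY); env.move_to(np.array([*PAD,.25]),R); snap('wrist','h70.png')
    place(.010,.070)
    c,im=snap('wrist','s70.png')
    a=np.hstack([cv2.imread('pics/h70.png'),im]); cv2.imwrite('pics/v70.png',cv2.resize(a,(800,300)))
E
```

```text
pick stop False z 0.0025801721066058755 w 0.05980601048482776 after lift 0.06009536871269018 0.0 t 9.925
```

```bash
ls -la pics | tail -3
```

```text
-rw-r--r-- 1 agent agent 292024 Nov 30 08:42 w2.png
-rw-r--r-- 1 agent agent 293136 Nov 30 08:42 w3.png
-rw-r--r-- 1 agent agent 645733 Nov 30 08:42 wm.png
```

Run:
```python
from h import *
env.servo_line(np.array([.60,-.26,.28])); env.move_to(np.array([.58,-.20,.28]),down(-np.pi/2))
c,im=snap('wrist','m1.png'); import pickle; pickle.dump(c,open('m1.pkl','wb'))
ct,it=snap('top','m1t.png')
cv2.imwrite('pics/m1v.png',np.hstack([cv2.resize(im[30:230,120:390],(400,300)),cv2.resize(it[110:260,230:430],(400,300))]))
print(env.current_tcp_pos(),env.current_gripper_width())
```

```text
[ 0.5801 -0.2     0.2798] 0.06003768301868379
```

View pics/m1v.png

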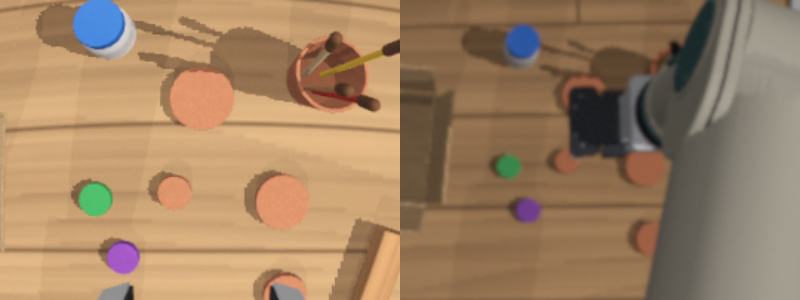

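The crop shows disc70 still lying on the bench at crop (201,99), so the fingers did not hold it. I'll measure whether it moved.

```bash
cat >> h.py <<'E'
def disc(c,im,g,z=.014,Lmin=None):
    """top-face ellipse of the clay disc nearest world guess g; Otsu on a* in a window"""
    u=proj(c,g)[0]; x0,y0=np.maximum((u-45).astype(int),0); x1,y1=(u+45).astype(int)
    lab=cv2.cvtColor(im,cv2.COLOR_BGR2LAB)[y0:y1,x0:x1]
    m=((lab[...,1]>=146)&(lab[...,0]>=(Lmin or 150))).astype(np.uint8)
    cs,_=cv2.findContours(m,cv2.RETR_EXTERNAL,cv2.CHAIN_APPROX_NONE)
    q=min((q for q in cs if cv2.contourArea(q)>80),key=lambda q:np.linalg.norm(q[:,0].mean(0)+[x0,y0]-u))
    q=cv2.convexHull(q)[:,0]+[x0,y0]; w=onz(c,q,z)[:,:2].astype(np.float32)
    (x,y),r=cv2.minEnclosingCircle(w); return np.array([x,y,2e3*r]),q
E
python3 - <<'E'
from h import *
import pickle
c=pickle.load(open('m1.pkl','rb')); im=cv2.imread('pics/m1.png')
c0=pickle.load(open('cams.pkl','rb'))
for g in [(.68,-.199,.014),(.568,-.29,.014),(.5776,-.169,.014)]:
    print(disc(c,im,g)[0],[disc(c0[i],cv2.imread(f'pics/w{i}.png'),g)[0] for i in (0,1)])
E
```

```text
[ 0.6806 -0.199  69.154 ] [array([ 0.6801, -0.1993, 69.0537]), array([ 0.681 , -0.1991, 69.0669])]
[ 0.5682 -0.2902 61.0441] [array([ 0.5679, -0.2904, 61.0907]), array([ 0.5681, -0.2907, 61.1585])]
[ 0.5783 -0.1693 37.6288] [array([ 0.5774, -0.1693, 36.5652]), array([ 0.5778, -0.1692, 36.7943])]
```

Disc70 did not move, so the open fingertips must ride above the TCP plane (arc linkage). I'll touch the bench with the opening near the disc size, back off a little, then close.

```bash
cat >> h.py <<'E'
def pick(xy,dia,yaw,back=.003,force=25):
    R=down(yaw); env.grip(dia+.010)
    env.move_to(np.array([*xy,.20]),R)
    env.servo_line(np.array([*xy,.03]),rate=.25)
    s=env.servo_line(np.array([*xy,-.025]),rate=.03,f_stop=5)
    zt=env.current_tcp_pos()[2]; env.servo_line(np.array([*xy,zt+back]),rate=.03)
    zg=env.current_tcp_pos()[2]; env.grip(dia-.01,force); w=env.current_gripper_width()
    env.servo_line(np.array([*xy,.25]),rate=.2)
    print('pick stop',s,'touch z',zt,'grasp z',zg,'w',w,'after lift',env.current_gripper_width(),env.current_gripper_force(),'t',env.current_t())
    return abs(env.current_gripper_width()-dia)<.004,zg
E
python3 - <<'E'
from h import *
ok,zg=pick((.6806,-.1992),.070,0.)
if ok:
    R=down(PY); env.move_to(np.array([*PAD,.25]),R); snap('wrist','h70.png')
    place(.010,.070,zg)
    c,im=snap('wrist','s70.png')
    a=np.hstack([cv2.imread('pics/h70.png'),im]); cv2.imwrite('pics/v70.png',cv2.resize(a,(800,300)))
    print(disc(c,im,[*PAD,.024],.024)[0])
E
```

```text
pick stop False touch z -0.02480383361514607 grasp z -0.021353014144910906 w 0.05997007578991054 after lift 0.05987940892927272 0.0 t 19.05
```

Run:
```python
from h import *
p=np.array([.60,-.08,.1])
p=np.array([.45,-.15,.1])
env.move_to(p,down(-np.pi/2))
for w in (0.0,.080):
    env.grip(w); env.servo_line(p)
    env.servo_line(p+[0,0,-.08],rate=.2)
    f0=env.current_contact_force()
    s=env.servo_line(p+[0,0,-.15],rate=.03,f_stop=4)
    print(w,env.current_gripper_width(),s,env.current_tcp_pos(),env.current_contact_force()-f0)
    if w: c,im=snap('scene','t1.png'); cv2.imwrite('pics/t1v.png',cv2.resize(im[60:300,40:360],(800,600)))
    env.servo_line(p)
print(env.current_t())
```

```text
Traceback (most recent call last):
cell.IKError: the arm cannot follow that straight line within its joint ranges
```

Run:
```python
from h import *
p=np.array([.52,-.20,.1])
print(env.current_tcp_pos(),env.current_gripper_width())
env.servo_line(env.current_tcp_pos()*[1,1,0]+[0,0,.1]); env.move_to(p,down(-np.pi/2))
for w in (0.0,.080):
    env.grip(w); env.servo_line(p)
    env.servo_line(p*[1,1,0]+[0,0,.02],rate=.2)
    f0=env.current_contact_force()
    for zt in (-.01,-.03,-.04,-.05):
        try: s=env.servo_line(p*[1,1,0]+[0,0,zt],rate=.03,f_stop=4)
        except env.IKError: print('IK',zt); break
        if s: break
    print(w,env.current_gripper_width(),s,env.current_tcp_pos(),env.current_contact_force()-f0)
    if w: c,im=snap('scene','t1.png'); cv2.imwrite('pics/t1v.png',cv2.resize(im[60:300,40:360],(800,600)))
    env.servo_line(p)
print(env.current_t())
```

```text
[ 0.4501 -0.1501  0.0202] 0.0003871777150874988
0.0 0.0008654470124134009 True [ 0.5207 -0.2003 -0.0349] [-0.6714  0.755   6.6145]
0.08 0.07962515491525052 True [ 0.5207 -0.2003 -0.0349] [-1.6815 -0.2564  5.8106]
32.9333
```

View pics/t1v.png

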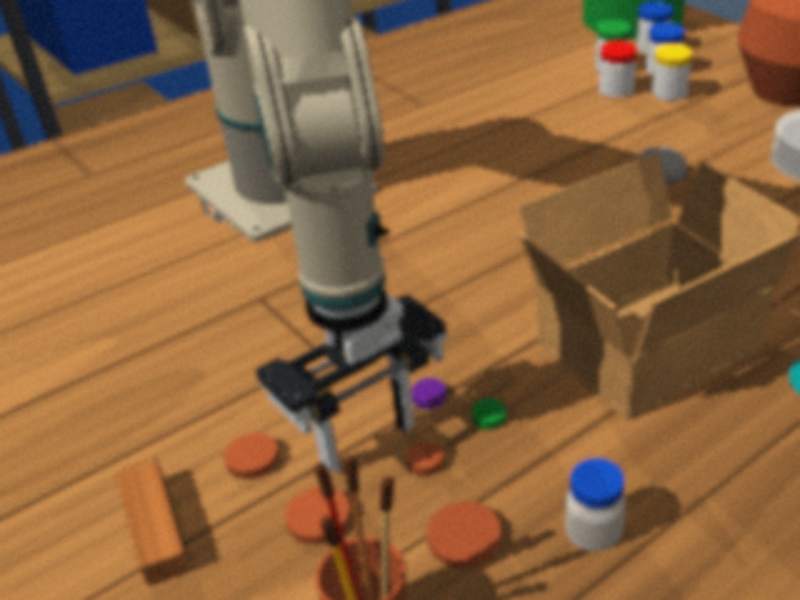

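The bench is touched at a TCP reading of −0.035, both with the fingers shut and with them open, so the reading sits about 35 mm beyond the fingertips. The picture shows the fingertips at crop (333,467) and (405,430). I'll check for a sideways offset.

Run:
```python
from h import *
c=cam('scene'); uv=np.array([(333,467),(405,430)])/2.5+[40,60]
P=onz(c,uv,0.0); print(P,P.mean(0)); print(proj(c,[[.5207,-.24,0],[.5207,-.16,0]])*2.5-[100,150])
print(env.current_tcp_rot(),env.current_q())
```

```text
[[ 0.5225 -0.2454 -0.    ]
 [ 0.5285 -0.1592  0.    ]] [ 0.5255 -0.2023 -0.    ]
[[336.5325 463.4377]
 [400.0775 426.428 ]]
[[ 1.      0.0001 -0.0009]
 [ 0.0001 -1.      0.0003]
 [-0.0009 -0.0003 -1.    ]] [ 0.2756  0.5874  0.0623  1.8548 -0.0535  0.7019 -1.2023]
```

Run:
```python
from h import *
c=cam('scene')
for z in (.063,.097): print(z,(proj(c,[[.5207+dx,-.2+dy,z] for dx in (-.0375,.0375) for dy in (-.0885,.0885)])*2.5-[100,150]).round())
im=cv2.imread('pics/t1.png')
a=cv2.resize(im[170:260,130:240],None,fx=6,fy=6,interpolation=cv2.INTER_CUBIC)
for z,col in ((.063,(0,255,0)),(.097,(255,0,255))):
    q=(proj(c,[[.5207+dx,-.2+dy,z] for dx,dy in ((-.0375,-.0885),(.0375,-.0885),(.0375,.0885),(-.0375,.0885))])-[130,170])*6
    cv2.polylines(a,[q.astype(np.int32)],True,col,1)
cv2.imwrite('pics/t2v.png',a)
```

```text
0.063 [[266. 423.]
 [412. 345.]
 [306. 466.]
 [454. 381.]]
0.097 [[259. 398.]
 [409. 321.]
 [300. 441.]
 [453. 356.]]
```

View pics/t2v.png

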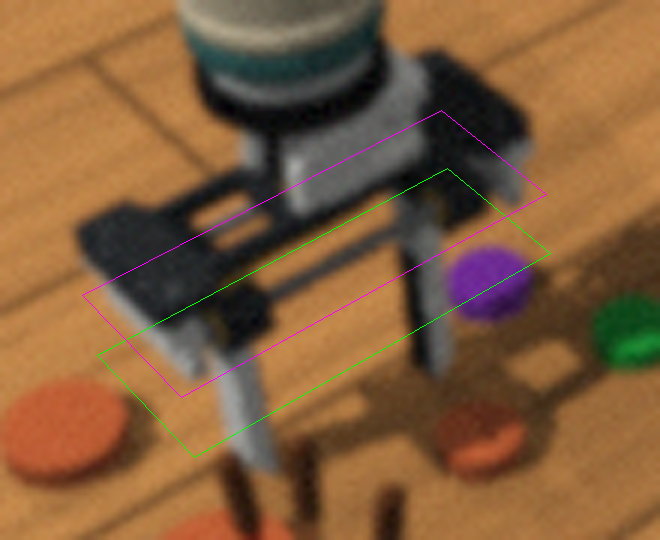

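Sideways the fingers match the reading. The body outline also fits 97 mm above the tips, so the error is a constant of about 35 mm along tool z. I'll carry that as an offset and keep using bench touches at each pick.

```bash
cat >> h.py <<'E'
OFF=.035   # true fingertips sit this far behind the reported TCP
def pick(xy,dia,yaw,back=.003,force=25,dw=.012):
    R=down(yaw); env.grip(min(dia+dw,.094))
    env.move_to(np.array([*xy,.18]),R)
    env.servo_line(np.array([*xy,.03-OFF]),rate=.25)
    s=env.servo_line(np.array([*xy,-.006-OFF]),rate=.03,f_stop=5)
    zt=env.current_tcp_pos()[2]; env.servo_line(np.array([*xy,zt+back]),rate=.03)
    zg=env.current_tcp_pos()[2]; env.grip(dia-.01,force); w=env.current_gripper_width()
    env.servo_line(np.array([*xy,.22]),rate=.2)
    print('pick stop',s,'touch z',zt,'grasp z',zg,'w',w,'after lift',env.current_gripper_width(),env.current_gripper_force(),'t',env.current_t())
    return abs(env.current_gripper_width()-dia)<.004,zg
E
sed -i 's/\*PAD,.25\]/*PAD,.20]/g' h.py
python3 - <<'E'
from h import *
ok,zg=pick((.6806,-.1992),.070,0.)
if ok:
    R=down(PY); env.move_to(np.array([*PAD,.20]),R); snap('wrist','h70.png')
    place(.010,.070,zg)
    c,im=snap('wrist','s70.png')
    a=np.hstack([cv2.imread('pics/h70.png'),im]); cv2.imwrite('pics/v70.png',cv2.resize(a,(800,300)))
    print(disc(c,im,[*PAD,.024],.024)[0])
E
```

```text
pick stop True touch z -0.034787687873420126 grasp z -0.031848152141298415 w 0.06949069656824527 after lift 0.069382937766289 24.998750388622284 t 38.175
over pad w 0.06963516748690632 24.998799562454224
stop True [ 0.6113  0.1476 -0.0226] 0.06913655472448804
t 43.9583
[ 0.6106  0.1498 68.649 ]
```

View pics/v70.png

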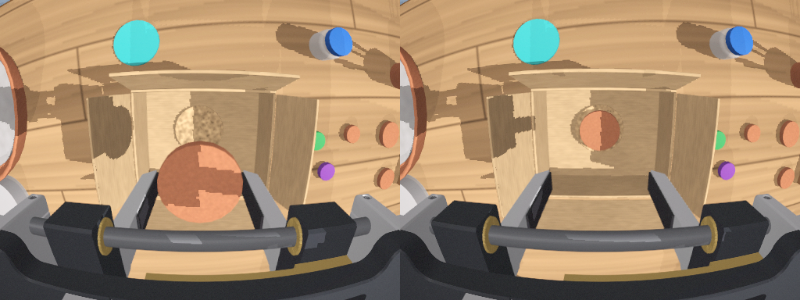

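Run:
```python
from h import *
c,im=snap('wrist'); 
import pickle; pickle.dump(c,open('s70.pkl','wb')); cv2.imwrite('pics/s70.png',im)
cv2.imwrite('pics/s70v.png',cv2.resize(im[120:215,200:310],None,fx=6,fy=6,interpolation=cv2.INTER_CUBIC))
print((proj(c,[[*PAD,.010]])-[200,120])*6, (proj(c,[[.6106,.1498,.024]])-[200,120])*6)
```

```text
[[332.6262 267.4351]] [[323.7062 284.5571]]
```

View pics/s70v.png

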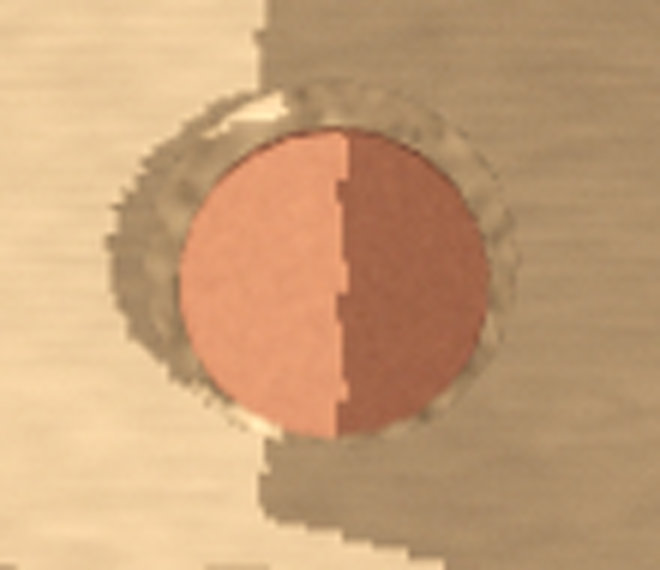

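The crop shows disc70 centred at crop (335,282), radius 155, within a millimetre of the pad centre. I continue with 62, 54 and 38, guarding on grip width and stop height.

```bash
cat >> h.py <<'E'
def place(top,dia,z):
    env.move_to(np.array([*PAD,.20]),down(PY))
    w=env.current_gripper_width()
    if abs(w-dia)>.004: print('GRIP LOST',w); return False
    env.servo_line(np.array([*PAD,top+z+.008]),rate=.15)
    s=env.servo_line(np.array([*PAD,top+z-.002]),rate=.03,f_stop=4)
    p=env.current_tcp_pos(); w=env.current_gripper_width(); print('place stop',s,'dz',p[2]-top-z,'w',w,'f',env.current_gripper_force())
    if p[2]-top-z>.004 or abs(w-dia)>.004: print('ODD - holding'); return False
    env.grip(dia+.012); env.servo_line(np.array([*PAD,.20]),rate=.2); print('t',env.current_t()); return True
E
python3 - <<'E'
from h import *
for xy,d,yaw,top in (((.5681,-.2905),.062,.3,.024),((.4557,-.2999),.054,-np.pi/2,.038),((.5779,-.1693),.038,-np.pi/2,.052)):
    ok,zg=pick(xy,d,yaw)
    if not ok or not place(top,d,zg): break
c,im=snap('wrist','s38.png')
cv2.imwrite('pics/s38v.png',np.hstack([cv2.resize(im[120:215,200:310],(440,380),interpolation=cv2.INTER_CUBIC),cv2.resize(im,(360,380))]))
print(proj(c,[[*PAD,z] for z in (.024,.038,.052,.066)])*4-[800,480])
E
```

```text
pick stop True touch z -0.0348550994527417 grasp z -0.03189696542587287 w 0.06151654550117492 after lift 0.061561913853774436 24.999215304851532 t 50.3417
place stop True dz -0.000809972624946538 w 0.06135842003215519 f 24.99862164258957
t 55.875
pick stop True touch z -0.03490921932835251 grasp z -0.03194628391381281 w 0.05341770097221846 after lift 0.05308955625068061 24.999568462371826 t 61.8333
place stop True dz -0.0006931979394619869 w 0.05361494423526173 f 24.998455345630646
t 66.8583
pick stop True touch z -0.03486586114718483 grasp z -0.03191150025556154 w 0.03731715002804067 after lift 0.03721139746366588 24.99998152256012 t 72.4
place stop True dz -0.0009543975785712214 w 0.03750568582351952 f 24.99994307756424
t 76.7417
[[222.1494 186.9937]
 [222.17   195.3941]
 [222.192  204.4185]
 [222.2158 214.1378]]
```

View pics/s38v.png

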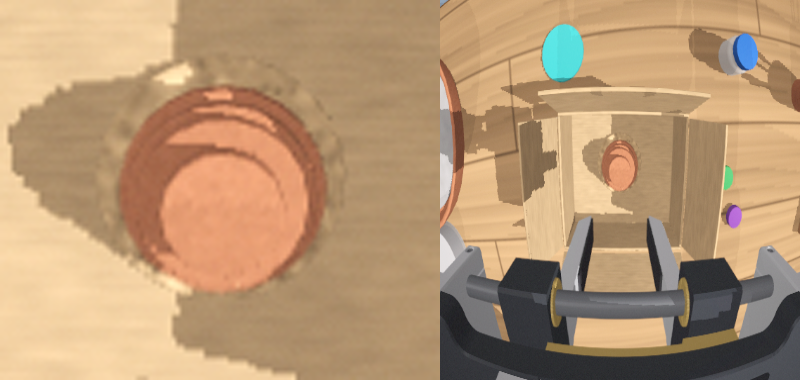

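The stack sits concentric at about (222,214), as predicted. Next are the short flaps, pushed with shut fingers from outside and down along the hinge arc.

```bash
cat >> h.py <<'E'
def fold(axis,sgn,hinge,hz,th0,half,r=.072,along=0.):
    """axis: outward unit vector in world xy of the flap side; th0 = present angle"""
    R=down(PY); o=axis*sgn; side=np.array([-axis[1],axis[0]])
    def P(out,z): return np.array([*(C+o*out+side*along),z-OFF])
    out0=hinge-.082*np.cos(th0)+half+.025
    env.move_to(P(out0,.23),R)
    env.servo_line(P(out0,hz+r*np.sin(th0)),rate=.2)
    for th in np.linspace(th0,.12,9):
        env.servo_line(P(hinge-r*np.cos(th)+.005*np.sin(th)+half,hz+r*np.sin(th)+.005*np.cos(th)),rate=.12)
    o_end=hinge-.068+half
    s=env.servo_line(P(o_end,hz-.004),rate=.03,f_stop=8)
    print('fold stop',s,'tip z',env.current_tcp_pos()[2]+OFF,'t',env.current_t(),env.current_contact_force())
    env.servo_line(P(o_end,.23),rate=.2)
E
python3 - <<'E'
from h import *
env.grip(0.0)
fold(cyv,1,.104,.09,np.radians(112),.0125)
fold(cyv,-1,.104,.09,np.radians(110),.0125)
env.move_to(np.array([.52,.13,.36]),down(PY))
c,im=snap('wrist','f1.png'); cs,ims=snap('scene','f1s.png')
cv2.imwrite('pics/f1v.png',np.hstack([cv2.resize(im,(400,300)),cv2.resize(ims[100:260,200:400],(400,300))]))
E
```

```text
fold stop True tip z 0.09401683117952724 t 81.9917 [-2.2506 -0.4485  7.7402]
fold stop True tip z 0.09398113930625285 t 87.2583 [-0.479  -0.5476  8.1166]
```

View pics/f1v.png

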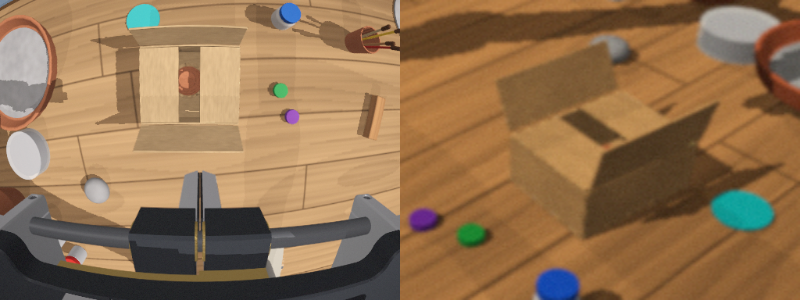

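Both short flaps are level and both long flaps still stand open. Next are the long flaps, then measuring the block from two wrist positions.

```bash
cat >> h.py <<'E'
def block(c,im,z=.03,amin=140,bmin=160,g=(.475,-.415)):
    lab=cv2.cvtColor(cv2.GaussianBlur(im,(5,5),0),cv2.COLOR_BGR2LAB)
    m=((lab[...,1]>=amin)&(lab[...,2]>=bmin)).astype(np.uint8)
    m=cv2.morphologyEx(m,cv2.MORPH_OPEN,np.ones((3,3)))
    cs,_=cv2.findContours(m,cv2.RETR_EXTERNAL,cv2.CHAIN_APPROX_NONE); out=[]
    for q in cs:
        if cv2.contourArea(q)<300: continue
        w=onz(c,q[:,0],z)[:,:2]
        if np.linalg.norm(w.mean(0)-g)>.12: continue
        (x,y),d,_=rc=cv2.minAreaRect(w.astype(np.float32)); b=cv2.boxPoints(rc)
        e=max((b[1]-b[0],b[2]-b[1]),key=np.linalg.norm)
        fill=cv2.contourArea(w.astype(np.float32))/(d[0]*d[1])
        out.append((x,y,max(d)*1e3,min(d)*1e3,np.arctan(e[1]/e[0]),fill))
    return np.array(out)
E
python3 - <<'E'
from h import *
import pickle
fold(cx,-1,.084,.095,np.radians(116),.008)
fold(cx,1,.084,.095,np.radians(106),.008)
cams={}
for i,p in enumerate([(.40,-.33,.30),(.40,-.42,.30)]):
    env.move_to(np.array(p),down(-np.pi/2-.4)); c,im=snap('wrist',f'b{i}.png'); cams[i]=c
    for a in (139,140,141):
        for b in (160,161,162): print(i,a,b,block(c,im,.03,a,b).round(4).tolist())
pickle.dump(cams,open('bc.pkl','wb')); print(env.current_t())
snap('top','b_top.png')
E
```

```text
fold stop True tip z 0.09897631302102772 t 93.3417 [-0.8865 -1.1009  7.7972]
fold stop True tip z 0.09901750301027364 t 98.3583 [-1.8034 -1.1892  8.6083]
0 139 160 [[0.4869, -0.3933, 127.4768, 37.6173, -0.2523, 0.9265]]
0 139 161 [[0.4872, -0.3929, 126.2508, 35.8841, -0.247, 0.9243]]
0 139 162 [[0.4874, -0.3927, 123.9579, 33.4605, -0.2519, 0.8796]]
0 140 160 [[0.487, -0.3931, 127.4768, 37.2572, -0.2523, 0.9338]]
0 140 161 [[0.4872, -0.3929, 126.2508, 35.8841, -0.247, 0.9243]]
0 140 162 [[0.4874, -0.3927, 123.9579, 33.4605, -0.2519, 0.8796]]
0 141 160 [[0.487, -0.3928, 127.3657, 36.5844, -0.2523, 0.9329]]
0 141 161 [[0.4872, -0.3928, 126.2493, 35.681, -0.249, 0.9266]]
0 141 162 [[0.4874, -0.3927, 123.9579, 33.4605, -0.2519, 0.8796]]
1 139 160 [[0.4871, -0.3936, 128.1478, 38.4126, -0.2543, 0.9221]]
1 139 161 [[0.4873, -0.3932, 126.2966, 36.2829, -0.247, 0.9256]]
1 139 162 [[0.4873, -0.3932, 125.383, 34.7079, -0.2543, 0.8507]]
1 140 160 [[0.4871, -0.3936, 128.1478, 38.3445, -0.2543, 0.9223]]
1 140 161 [[0.4873, -0.3932, 126.2966, 36.2829, -0.247, 0.9256]]
1 140 162 [[0.4873, -0.3932, 125.383, 34.7079, -0.2543, 0.8507]]
1 141 160 [[0.4868, -0.3935, 127.5392, 38.3445, -0.2543, 0.9248]]
1 141 161 [[0.4873, -0.3932, 126.2966, 36.2829, -0.247, 0.9256]]
1 141 162 [[0.4873, -0.3932, 125.383, 34.7079, -0.2543, 0.8507]]
101.6333
```

Both views agree on the block: (0.487, −0.3935), yaw −0.253, about 128×38 mm on the 30 mm plane. I'll pick it and lay it across the seam.

Run:
```python
from h import *
ok,zg=pick((.487,-.3935),.040,-.253-np.pi/2,force=35,dw=.03)
if ok:
    env.move_to(np.array([*C,.22]),down(PY)); w=env.current_gripper_width(); print('w',w,env.current_gripper_force())
    if abs(w-.04)<.004:
        z=.099+zg
        env.servo_line(np.array([*C,z+.010]),rate=.12)
        s=env.servo_line(np.array([*C,z-.003]),rate=.03,f_stop=4)
        dz=env.current_tcp_pos()[2]-z; print('stop',s,'dz',dz,env.current_gripper_width())
        if dz<.005:
            env.grip(.065); env.servo_line(np.array([*C,.22]),rate=.2)
            env.move_to(np.array([.52,.13,.30]),down(PY))
c,im=snap('wrist','e.png'); cs,ims=snap('scene','es.png')
for a in (139,141): print(block(c,im,.129,a,160,g=C).round(4).tolist())
cv2.imwrite('pics/ev.png',np.hstack([cv2.resize(im,(400,300)),cv2.resize(ims[100:260,200:400],(400,300))])); print(env.current_t())
```

```text
pick stop True touch z -0.03484857717560855 grasp z -0.03189150296917662 w 0.039943227562411476 after lift 0.03981934650956524 34.99805152416229 t 107.55
w 0.03997313356109773 34.99805152416229
stop True dz -0.00015051074749047877 0.04003233739974518
[[0.6005, 0.142, 127.0742, 36.9956, -0.0959, 0.9605]]
[[0.5999, 0.1427, 125.7366, 35.724, -0.096, 0.9643]]
113.4083
```

View pics/ev.png

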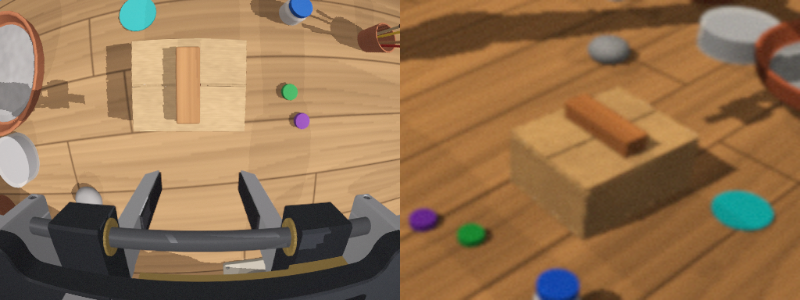

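The carton is shut. The block lies square across the seam at (0.600, 0.142), yaw −0.096, which matches the carton, and the arm is clear. Handing in.

```bash
python3 -c "
from cell import env
print(env.hand_in(), env.current_t())"
```

```text
the job is handed in; nothing more can be done
the job is handed in; nothing more can be done
```

I packed the four discs present (70, 62, 54 and 38 mm) in order on the cork pad, closed the carton short flaps first and laid the block square across the seam; the job is handed in at about 114 s, and no verdict was shown.

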